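# Set the blood tube roller mixer to fast and start it

## Robot

A 6-joint arm with a two-finger parallel gripper is mounted at the origin on the work surface. World frame = base frame: x ahead of the robot, y to its left, z up, the work surface at z = 0. Lengths are in m, angles in rad, forces in N, time in s.
With the tool pointing down it reaches from about 0.35 to 0.975 m from the base axis. Payload 4.9 kg.
Tool frame: the origin (TCP) lies between the finger pads; the fingertips stand 22 mm ahead of it and the grasp point (between the pads) lies 3 mm ahead of it; z points along the fingers, y is the line along which they close (so a half turn about z gives the same grasp; the last joint's range is limited). The gripper opens to 85 mm and grips with 20 to 120 N. Pads are 22 mm wide; open, the fingers measure 114 mm over their backs; the gripper's body (76 mm by 85 mm) begins 54 mm behind the grasp point. The pads swing forward as they close: fully open they stand 13 mm farther back than shut.
Start: joints at [1.071, 0.053, 1.613, -0, 1.476, -0.119], TCP at [0.232, 0.58, 0.253] pointing down, gripper open.
Joint ranges: [-3.01, 3.01], [-1.01, 2.22], [0.06, 2.58], [-1.02, 4.17], [0.09, 2.62], [-3.14, 3.14]. Speed limits (rad/s): [2.57, 2.57, 3.14, 3.14, 3.14, 3.14].

## Interface

Orientations are given as a unit quaternion [w, x, y, z].
In Python, from plant import state, grab_frame, get_calibration, job_done, recognise, regions_of gives the robot as it stands.
- The arm moves only by the tool apply_moves, never from a script. Its argument "targets" is a list of rows, each an object with "translation": the shift along the tool's x, y, z normalised to -1 to 1, where 1 is 100 mm, a list of three; "twist": the turn about the tool's z normalised to -1 to 1, where 1 is 0.1 rad; "hand": the opening, from 0 (shut) to 1 (fully open). A call has 1 to 8 rows; each row shifts and turns the commanded pose from where the row before left it, along the tool's axes as they then stand; what a row does not reach is not made up. A row lasts 1/10 s, in which the tool goes at most 50 mm and 8.59 degrees, less where a joint would pass 70% of its speed; a pose out of reach is approached as far as the arm can. A call with a number of a shift or a turn outside -1 to 1 is refused whole. A call with a gripper value outside its range is refused whole. The fingers move at their own pace and stop on an object; the grip force is fixed at half the most. Time passes only in rows, so rows that do not move let the fingers close. It gives the time, the measured TCP pose, the force, the opening and the grip force at its end, in the units of the state.
- state(): the state, without advancing time (a new reading comes with each control period).
- grab_frame(name): name is "scene" or "top" or "wrist"; returns the picture (384x512x3 uint8, red, green, blue); there is no depth.
- get_calibration(name): a dict with "camera_matrix" (3x3 intrinsics, pixels), "pose" (4x4, takes a point from camera to world coordinates). Camera axes: x right, y up, looking along -z (the intrinsics and any distortion apply to the point x, -y, -z); pixel columns grow to the right and rows downward; lengths in m; the calibration is good to about 2 mm. A picture is of the moment at which its call begins: read the wrist's pose just before it. get_calibration takes no time and is no camera call; for the wrist camera it gives the pose at the moment of the call.
- job_done(): hands the job in; it is judged then, once.
Trained networks look in the newest picture that a camera, given by its name, has taken for a name from the list of things; names that differ only in an ending like _2 or _b are one class to them, and where a whole thing is asked for, a point or a joint stands for the part that bears it (a point fixed in the world has none). Each returns a list of dicts, best first, with "score" (0 to 1); they miss things now and then, are a little off and sometimes report something else, mostly with a low value. They report only what shows in the picture. A call takes as long as a camera call.
- recognise(camera, query): "point" ([x, y, z] in m, in world coordinates, good to about 4 mm: the middle of the surface that is visible of it).
- regions_of(camera, query): "pixels" (384x512 bool, what is visible of it).
The state is a dict: "time": time; "joint_pos": joint angles; "joint_vel": joint speeds; "joint_efforts": joint torques, N m; "tool_pos": TCP position; "tool_rot": TCP orientation; "contact_force": force on the tool from outside, world axes, zero at the start; "ft_torque": the same for the moment, N m; "gripper_width": opening from 0.0 (shut) to 1.0 (fully open); "grasp_force": force on a finger pad.
Only numpy, scipy, OpenCV 4.12 (cv2) and the standard library are available. Lean on these libraries where they do the work, as an engineer would, in place of code of your own. Each camera call takes 0.05 s, during which the arm holds its last target. There are 200 camera calls.

## Task

Get the tube roller mixer going at fast speed: push its blue speed lever from off, past the first click (slow), all the way to its second stop (fast). Only when the lever is there, press the green start button fully down and let it come up again. Leave the red stop button, the tubes on the rollers, the specimen cup and the reagent bottle alone.

Things in the scene. Friction and masses are not known exactly. Their poses are not given: they have to be found in the camera images.
- mixer: White tube roller mixer, fixed to the bench. Origin on the bench under the centre of its flat control deck: deck top 100 mm up, x -100 to 100, y -65 to 65 mm in this frame. Four grey rollers (30 mm thick, along y, tops level with the deck) at y -270 to -65 mm, then a bearing block of deck height to y = -300. +x is the lever's direction from off to fast. Position and yaw (within 0.4 rad) vary.
- speed_lever (a joint): Lever travel in m along the mixer's +x: 0 = off, 0.031 = first detent (slow), 0.060 = second, rigid stop (fast). A catch holds it at all three; leaving off and leaving slow each take a push of about 9 N (at most 11 N), then it snaps on by itself. Starts at off.
- lever_grip (a point): Centre of the blue lever paddle, 14 (x) x 30 (y) x 30 (z) mm, moving with the lever; 124 mm over the bench, paddle 9 to 39 mm over the deck. In the mixer's frame y = -25, x = -30 mm at off, 30 at fast; axes as the mixer's. Beside the slot: white dot at off, one green bar at slow, two orange bars at fast. The deck is free for 60 mm behind the lever at off.
- start (a joint): Travel of the green start button in m: 0 up, 0.006 fully down; springs back; fully down takes 5 N.
- start_top (a point): Centre of the top face of the green start button (26 mm diameter, in a round black housing of 42 mm, its top 112 mm up), 122 mm over the bench, at x = -45, y = 37 mm of the mixer's frame; pressed straight down.
- stop (a joint): Travel of the red stop button in m: 0 up, 0.006 fully down. To be left alone.
- stop_top (a point): Centre of the top face of the red stop button, like the green one, at x = 45, y = 37 mm of the mixer's frame.
- tube_a: Blood tube with a blue cap, 16 mm diameter, 100 mm long, lying loose along y between the first two rollers; its top 4 mm above the deck's height. Origin on its underside at mid length.
- tube_b: The same with a yellow cap, between the last two rollers.
- cup: Loose specimen cup with a red lid, 62 mm diameter, 75 mm high, standing on the bench on the +y side of the mixer. Origin at the centre of its underside.
- reagent: Loose amber reagent bottle, 54 mm diameter, 130 mm high, standing on the bench on the +y side of the mixer. Origin at the centre of its underside.

How it is judged:
On the way, in this order (a step that is already met when the one before it is completed fails the run):
1. the lever is past the first detent and at its second stop (value of joint speed_lever above 0.056 m), for 0.2 s.
2. the green start button is pressed down (value of joint start above 0.0042 m), for 0.05 s.
At the end, for the whole second after the job is handed in: The lever rests within 4 mm of its second stop, the start button (pressed at least 4.2 of its 6 mm after that) is up again, the stop button is up, and tubes, cup and bottle are at rest within 20 mm of where they were, cup and bottle upright (value of joint speed_lever above 0.056 m and value of joint each of start, stop below 0.0015 m and distance of each of tube_a, tube_b, cup, reagent from where it was at the start of the episode below 0.02 m and linear speed of each of tube_a, tube_b, cup, reagent below 0.02 m/s and angle between each of cup, reagent's own z axis and vertical below 0.15 rad); the robot touches nothing.
It fails at once if start button pressed while the lever is not at its second stop (value of joint start above 0.003 m and value of joint speed_lever below 0.054 m).
It fails at once if stop button pressed (value of joint stop above 0.003 m).
It fails at once if a tube, the cup or the bottle is pushed away, lifted or carried (distance of any of tube_a, tube_b, cup, reagent from where it was at the start of the episode above 0.03 m).
It also fails if it takes over 35 s, if anything falls off the work surface, if the arm or the gripper's body presses on something with over 40 N, if the wrist force passes 120 N, or if a joint passes its speed limit or range.

## Working session

There is one attempt and no reset: what is moved stays moved. The work goes in short steps, Python scripts to look and compute and a tool call to move; the robot and the scene stay as the last step left them, time stands still between calls to the robot, and variables do not carry over. Pictures are saved under pics/ and viewed, at most 10 in all, crops included, and the job is handed in when it is done.

Besides the shell and the picture viewer there is one more tool, called after ">>>" as a command line: name --argument value ..., lists and objects as JSON in quotes. apply_moves: Moves the arm, as the interface text tells. Its arguments: {"type":"object","properties":{"targets":{"type":"array"}},"required":["targets"]}

```bash
mkdir -p pics; python3 - <<'E'
from plant import *
import cv2,numpy as np
s=state();print(s['time'],s['tool_pos'],s['tool_rot'],s['contact_force'])
for c in("top","scene"):
    f=grab_frame(c);cv2.imwrite(f'pics/{c}0.png',f[...,::-1])
    for q in("lever_grip","start_top","stop_top","cup","reagent","tube_a","mixer"):
        print(c,q,[(np.round(d['point'],4).tolist(),round(d['score'],2)) for d in recognise(c,q)[:3]])
E
```

```text
0.0 [0.23199776 0.57972909 0.25205782] [-3.25921805e-04  1.89236827e-01  9.81930940e-01 -9.72778297e-04] [ 0.81815454  0.60404353 -0.54066829]
top lever_grip [([0.542, -0.0697, 0.141], 0.39)]
top start_top []
top stop_top []
top cup [([0.6019, 0.3102, 0.0729], 0.81)]
top reagent [([0.4697, 0.2963, 0.0882], 0.62)]
top tube_a [([0.5557, -0.2055, 0.1072], 0.8), ([0.6423, -0.208, 0.106], 0.76), ([0.6003, 0.3126, 0.0742], 0.44)]
top mixer [([0.5791, -0.146, 0.104], 0.59)]
scene lever_grip [([0.5425, -0.0638, 0.1302], 0.46)]
scene start_top [([0.5214, -0.0103, 0.119], 0.49)]
scene stop_top [([0.6128, 0.0074, 0.1224], 0.54)]
scene cup [([0.6195, 0.3176, 0.0727], 0.93)]
scene reagent [([0.4937, 0.3109, 0.0844], 0.89)]
scene tube_a [([0.641, -0.2087, 0.1029], 0.77), ([0.5593, -0.2028, 0.0996], 0.75)]
scene mixer [([0.6208, -0.0891, 0.1005], 0.96)]
```

View pics/top0.png

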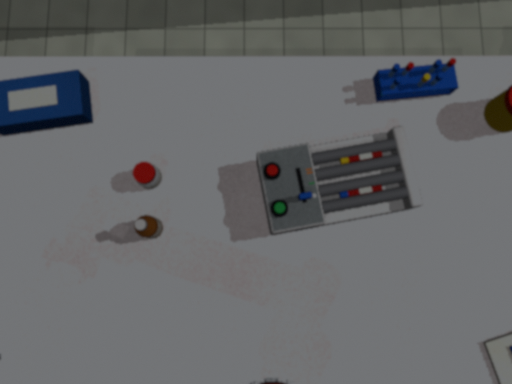

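View pics/scene0.png

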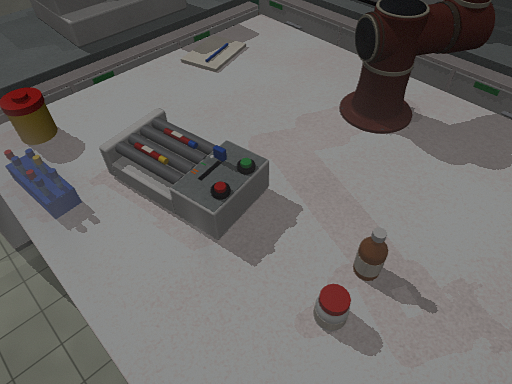

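The top view shows the green button at (279,208), red at (271,171) and the lever at (306,196). The scene view agrees. Next I'll intersect the colour blobs with their known heights and fit the mixer pose.

```bash
cat > h.py <<'E'
import numpy as np,cv2
from plant import *
def ray(cam,uv,z,cal=None):
    c=cal or get_calibration(cam);K=np.array(c['camera_matrix']);T=np.array(c['pose'])
    d=np.linalg.solve(K,[uv[0],uv[1],1])*[1,-1,-1];d=T[:3,:3]@d
    return (T[:3,3]+d*(z-T[2,3])/d[2])[:2]
def blob(f,col,box):
    x0,y0,x1,y1=box;h=cv2.cvtColor(f,cv2.COLOR_RGB2HSV)[y0:y1,x0:x1].astype(int)
    lo,hi={'g':(45,80),'b':(105,130),'r':(-8,8)}[col];H=np.where(h[...,0]>170,h[...,0]-180,h[...,0])
    m=((H>=lo)&(H<=hi)&(h[...,1]>120)&(h[...,2]>40)).astype(np.uint8)
    n,l,st,ce=cv2.connectedComponentsWithStats(m);k=1+np.argmax(st[1:,4])
    return ce[k]+[x0,y0],st[k,4],st[k,:4]+[x0,y0,0,0]
def fit(P,Q):
    P=np.array(P);Q=np.array(Q);p=P-P.mean(0);q=Q-Q.mean(0)
    a=np.arctan2((p[:,0]*q[:,1]-p[:,1]*q[:,0]).sum(),(p*q).sum())
    R=np.array([[np.cos(a),-np.sin(a)],[np.sin(a),np.cos(a)]]);t=Q.mean(0)-R@P.mean(0)
    return a,t,R,Q-(P@R.T+t)
E
python3 - <<'E'
from h import *
M={'g':(-.045,.037),'r':(.045,.037),'b':(-.03,-.025)}
B={'top':{'g':(265,195,292,220),'r':(258,160,284,182),'b':(296,186,318,206)},'scene':{'g':(230,150,262,178),'r':(205,175,235,202),'b':(208,140,232,164)}}
for c in B:
    f=cv2.imread(f'pics/{c}0.png')[...,::-1].copy();Q=[]
    for k in 'grb':
        uv,n,st=blob(f,k,B[c][k]);Q.append(ray(c,uv,.136 if (k=='b' and c=='top') else .124 if k=='b' else .120));print(c,k,uv.round(1),n,st,Q[-1].round(4))
    a,t,R,e=fit([M[k] for k in 'gr'],Q[:2]);print('2pt',a,t, 'lever pred',R@M['b']+t)
    a,t,R,e=fit([M[k] for k in 'grb'],Q);print('3pt',a,t,e.round(4).tolist())
E
```

```text
top g [279.3 207.2] 110 [274 202  12  12] [ 0.5173 -0.0155]
top r [271.7 169.5] 117 [266 164  12  12] [0.6058 0.0013]
top b [304.5 195.3] 92 [298 192  14   8] [ 0.5426 -0.0721]
2pt 0.1885004751202878 [ 0.568461   -0.04345627] lever pred [ 0.54367707 -0.07363501]
3pt 0.17907690010934407 [ 0.56795576 -0.04307011] [[0.0002, -0.0009], [0.0001, -0.0], [-0.0003, 0.0009]]
scene g [245.2 161.2] 65 [240 158  11   8] [ 0.5186 -0.0124]
scene r [219.9 186.9] 117 [214 182  13  11] [0.6085 0.0077]
scene b [219.4 152.7] 144 [213 145  13  16] [ 0.5436 -0.0703]
2pt 0.21991890722825924 [ 0.57157792 -0.03849765] lever pred [ 0.54775422 -0.06944005]
3pt 0.1957222559936756 [ 0.56984398 -0.03908716] [[0.0, -0.0009], [0.0017, 0.0017], [-0.0017, -0.0008]]
```

>>> apply_moves --targets '[{"translation":[0,0,0],"twist":-0.95,"hand":0},{"translation":[0,0,0],"twist":-0.95,"hand":0},{"translation":[0,0,0],"twist":-0.95,"hand":0},{"translation":[0,0,0],"twist":-0.95,"hand":0},{"translation":[0,0,0],"twist":-0.95,"hand":0},{"translation":[0,0,0],"twist":-0.95,"hand":0},{"translation":[0,0,0],"twist":0,"hand":0},{"translation":[0,0,0],"twist":0,"hand":0}]'

```text
time: 1.6
tool_pos: [0.2323, 0.5802, 0.2533]
tool_rot: [-0.0, -0.093, 0.996, 0.0]
contact_force: [-0.8, -0.4, -0.1]
gripper_width: -0.0
grasp_force: 0.0
```

>>> apply_moves --targets '[{"translation":[-0.09,-0.4,0],"twist":0,"hand":0},{"translation":[-0.09,-0.4,0],"twist":0,"hand":0},{"translation":[-0.09,-0.4,0],"twist":0,"hand":0},{"translation":[-0.09,-0.4,0],"twist":0,"hand":0},{"translation":[-0.09,-0.4,0],"twist":0,"hand":0},{"translation":[-0.09,-0.4,0],"twist":0,"hand":0},{"translation":[-0.09,-0.4,0],"twist":0,"hand":0},{"translation":[-0.09,-0.4,0],"twist":0,"hand":0}]'

```text
time: 2.4
tool_pos: [0.3635, 0.278, 0.2535]
tool_rot: [0.0, -0.094, 0.996, 0.0]
contact_force: [1.5, 0.6, 0.1]
gripper_width: -0.003
grasp_force: 0.0
```

>>> apply_moves --targets '[{"translation":[-0.09,-0.4,0],"twist":0,"hand":0},{"translation":[-0.09,-0.4,0],"twist":0,"hand":0},{"translation":[-0.09,-0.4,0],"twist":0,"hand":0},{"translation":[-0.09,-0.4,0],"twist":0,"hand":0},{"translation":[-0.09,-0.4,0],"twist":0,"hand":0},{"translation":[-0.09,-0.4,0],"twist":0,"hand":0},{"translation":[0,0,0],"twist":0,"hand":0},{"translation":[0,0,0],"twist":0,"hand":0}]'

```text
time: 3.2
tool_pos: [0.4614, 0.0534, 0.2533]
tool_rot: [-0.0, -0.093, 0.996, 0.0]
contact_force: [-0.7, 0.6, 0.1]
gripper_width: 0.002
grasp_force: 0.0
```

```bash
python3 - <<'E'
from h import *
s=state();c=get_calibration("wrist");f=grab_frame("wrist");cv2.imwrite('pics/w1.png',f[...,::-1])
print(s['time'],s['tool_pos'],s['tool_rot'],s['gripper_width']);np.savez('w1.npz',K=c['camera_matrix'],T=c['pose'])
for q in("lever_grip","start_top","stop_top"):
    print(q,[(np.round(d['point'],4).tolist(),round(d['score'],2)) for d in recognise("wrist",q)[:3]])
E
```

```text
3.2 [0.46142915 0.05335309 0.25330452] [-1.29979520e-04 -9.28547180e-02  9.95679627e-01  2.52838522e-04] 0.002030700253099841
lever_grip [([0.5342, -0.0677, 0.1327], 0.94)]
start_top [([0.5147, -0.0124, 0.1241], 0.96)]
stop_top [([0.5981, 0.2971, 0.0571], 0.24)]
```

View pics/w1.png

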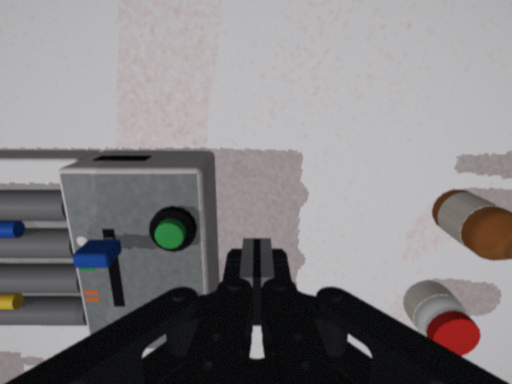

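The wrist view shows the green button at (170,235), the lever at (97,253), and the mixer aligned with the image. I'll move closer and measure again.

>>> apply_moves --targets '[{"translation":[-0.06,-0.4,0],"twist":0,"hand":0},{"translation":[-0.06,-0.4,0],"twist":0,"hand":0},{"translation":[0.0,-0.38,0],"twist":0,"hand":0},{"translation":[0,0,0],"twist":0,"hand":0},{"translation":[0,0,0],"twist":0,"hand":0},{"translation":[0,0,0],"twist":0,"hand":0}]'

```text
time: 4.0
tool_pos: [0.4951, -0.0584, 0.2533]
tool_rot: [-0.0, -0.095, 0.995, 0.0]
contact_force: [0.2, 0.6, -0.6]
gripper_width: -0.002
grasp_force: 0.0
```

```bash
python3 - <<'E'
from h import *
s=state();c=get_calibration("wrist");f=grab_frame("wrist");cv2.imwrite('pics/w2.png',f[...,::-1])
print(s['time'],s['tool_pos'],s['tool_rot'],c['pose'])
Q=[]
for q in("lever_grip","start_top","stop_top"):
    print(q,[(np.round(d['point'],4).tolist(),round(d['score'],2)) for d in recognise("wrist",q)[:3]])
for k,z in(('g',.121),('b',.136)):
    uv,n,st=blob(f,k,(0,0,512,384));print(k,uv,n,st,ray('wrist',uv,z,c))
E
```

```text
4.0 [ 0.49514221 -0.05839823  0.25327445] [-1.72838053e-05 -9.52809830e-02  9.95450396e-01  2.09260950e-04] [[-1.90664962e-01 -9.34392002e-01 -3.00929326e-01  4.16943375e-01]
 [ 9.81654876e-01 -1.81722347e-01 -5.77121599e-02 -7.27649400e-02]
 [-7.59803048e-04 -3.06412427e-01  9.51898549e-01  3.72934806e-01]
 [ 0.00000000e+00  0.00000000e+00  0.00000000e+00  1.00000000e+00]]
lever_grip [([0.5375, -0.0752, 0.1345], 0.91)]
start_top [([0.5127, -0.0126, 0.1252], 0.97)]
stop_top []
g [302.43544304 220.62911392] 790 [287 205  32  32] [ 0.51426624 -0.01433896]
b [ 21.19899425 357.95186782] 1392 [  0 342  61  42] [ 0.69297325 -0.24237214]
```

View pics/w2.png

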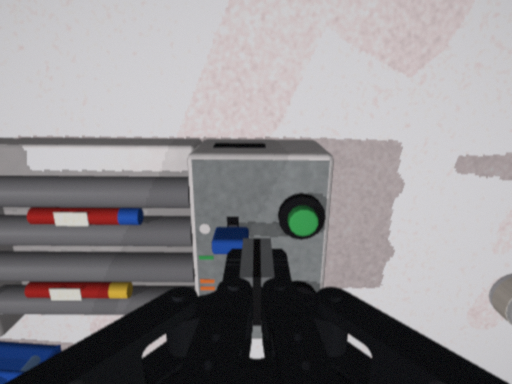

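The lever at (231,238) and green button at (302,220) match the fitted pose. Next I'll drop behind the lever.

>>> apply_moves --targets '[{"translation":[-0.05,-0.23,0.1],"twist":0,"hand":0},{"translation":[0,0,0.3],"twist":0,"hand":0},{"translation":[0,0,0.3],"twist":0,"hand":0},{"translation":[0,0,0.3],"twist":0,"hand":0},{"translation":[0,0,0.17],"twist":0,"hand":0},{"translation":[0,0,0],"twist":0,"hand":0},{"translation":[0,0,0],"twist":0,"hand":0}]'

```text
time: 4.9
tool_pos: [0.5047, -0.081, 0.1367]
tool_rot: [0.0, -0.095, 0.995, 0.0]
contact_force: [-0.4, -0.2, 0.2]
gripper_width: 0.0
grasp_force: 0.0
```

```bash
python3 - <<'E'
from h import *
s=state();print(s['time'],s['tool_pos'],s['tool_rot'],s['contact_force'])
f=grab_frame("wrist");g=grab_frame("scene")
cv2.imwrite('pics/a.png',np.hstack([f[100:384,100:400],cv2.resize(g[90:250,100:300],(355,284))])[...,::-1])
E
```

```text
4.9 [ 0.50472454 -0.08100865  0.13671585] [ 6.60786125e-05 -9.48152807e-02  9.95494881e-01  3.92900820e-06] [-0.37767177 -0.18668704  0.196491  ]
```

View pics/a.png

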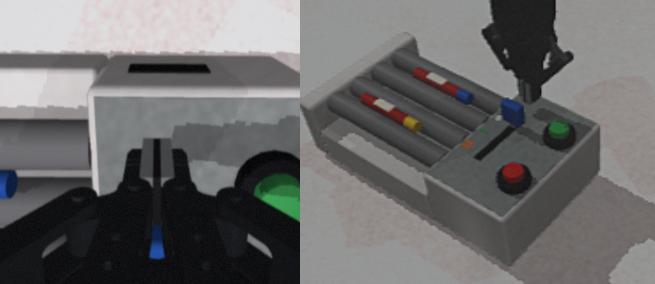

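The fingers stand squarely behind the paddle, clear of the deck. I'll push now.

>>> apply_moves --targets '[{"translation":[-0.1,0,0],"twist":0,"hand":0},{"translation":[-0.1,0,0],"twist":0,"hand":0},{"translation":[-0.1,0,0],"twist":0,"hand":0},{"translation":[-0.1,0,0],"twist":0,"hand":0},{"translation":[-0.1,0,0],"twist":0,"hand":0}]'

```text
time: 5.5
tool_pos: [0.5551, -0.0718, 0.1367]
tool_rot: [0.001, -0.094, 0.996, -0.0]
contact_force: [0.2, -0.5, -0.2]
gripper_width: 0.003
grasp_force: 0.0
```

>>> apply_moves --targets '[{"translation":[-0.08,0,0],"twist":0,"hand":0},{"translation":[-0.08,0,0],"twist":0,"hand":0},{"translation":[-0.06,0,0],"twist":0,"hand":0},{"translation":[0,0,0],"twist":0,"hand":0}]'

```text
time: 5.9
tool_pos: [0.5765, -0.0676, 0.1364]
tool_rot: [0.001, -0.095, 0.996, 0.0]
contact_force: [0.5, -0.6, -0.8]
gripper_width: -0.002
grasp_force: 0.0
```

```bash
python3 - <<'E'
from h import *
s=state();print(s['time'],s['tool_pos'],s['contact_force'])
g=grab_frame("scene");t=grab_frame('top')
cv2.imwrite('pics/b.png',np.hstack([cv2.resize(g[130:220,160:280],(480,360)),cv2.resize(t[140:230,250:330],(320,360))])[...,::-1])
E
```

```text
5.9 [ 0.57648411 -0.06756522  0.13636595] [ 0.47725962 -0.58448157 -0.8149568 ]
```

View pics/b.png

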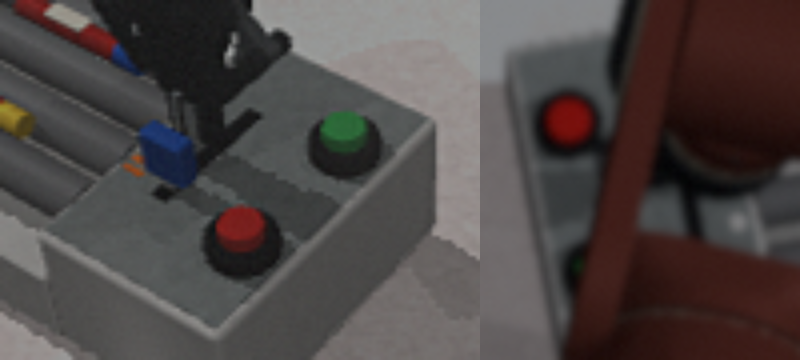

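The paddle is now at the orange bars, with the slot end showing just past it. I'll measure its travel from the scene blob.

```bash
python3 - <<'E'
from h import *
g=grab_frame("scene")
a=ray('scene',(219.4,152.7),.124)
uv,n,st=blob(g,'b',(185,150,220,185));b=ray('scene',uv,.124);print(uv,n,st,b,b-a,np.linalg.norm(b-a))
print([(d['point'],d['score']) for d in recognise('scene','lever_grip')])
E
```

```text
[201.71875 167.95   ] 160 [195 160  14  17] [ 0.60242231 -0.05955189] [0.05883595 0.01073161] 0.05980665950450533
[([0.6039, -0.0524, 0.1305], 0.68)]
```

Lever travel measures 59.8 mm, so it is at fast. Next I'll back off, rise, go over the green button and approach it.

>>> apply_moves --targets '[{"translation":[0.1,0,0],"twist":0,"hand":0},{"translation":[0.05,0,-0.2],"twist":0,"hand":0},{"translation":[0,0,-0.2],"twist":0,"hand":0},{"translation":[0.17,0.32,0],"twist":0,"hand":0},{"translation":[0.17,0.32,0],"twist":0,"hand":0},{"translation":[0,0,0],"twist":0,"hand":0},{"translation":[0,0,0.15],"twist":0,"hand":0},{"translation":[0,0,0],"twist":0,"hand":0}]'

```text
time: 6.9
tool_pos: [0.5137, -0.0145, 0.1587]
tool_rot: [-0.002, -0.094, 0.996, 0.0]
contact_force: [-1.0, -0.2, -0.9]
gripper_width: -0.001
grasp_force: 0.0
```

```bash
python3 - <<'E'
from h import *
s=state();print(s['time'],s['tool_pos'],s['contact_force'])
f=grab_frame("wrist");g=grab_frame("scene")
cv2.imwrite('pics/c.png',np.hstack([f[100:384,100:400],cv2.resize(g[130:220,170:280],(347,284))])[...,::-1])
E
```

```text
6.9 [ 0.51372217 -0.01449229  0.1586947 ] [-0.96187918 -0.21010818 -0.93525814]
```

View pics/c.png

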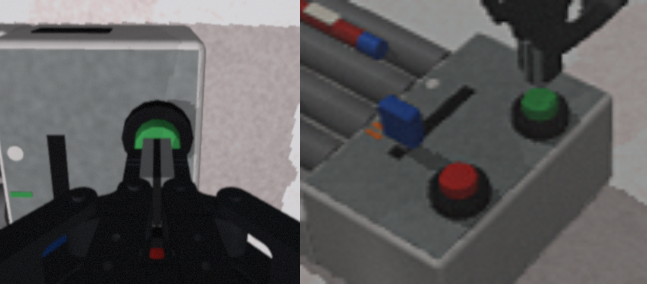

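The fingers are centred over the green button and the lever is still at the orange bars. Pressing now.

>>> apply_moves --targets '[{"translation":[-0.02,0,0.1],"twist":0,"hand":0},{"translation":[0,0,0.05],"twist":0,"hand":0},{"translation":[0,0,0.03],"twist":0,"hand":0},{"translation":[0,0,0],"twist":0,"hand":0}]'

```text
time: 7.4
tool_pos: [0.5169, -0.014, 0.1429]
tool_rot: [-0.001, -0.094, 0.996, -0.0]
contact_force: [-1.5, -0.2, 1.1]
gripper_width: 0.002
grasp_force: 1.0
```

>>> apply_moves --targets '[{"translation":[0,0,0.02],"twist":0,"hand":0},{"translation":[0,0,0],"twist":0,"hand":0}]'

```text
time: 7.6
tool_pos: [0.5173, -0.014, 0.1416]
tool_rot: [0.0, -0.094, 0.996, -0.0]
contact_force: [-1.1, -1.4, 2.9]
gripper_width: -0.001
grasp_force: 1.3
```

>>> apply_moves --targets '[{"translation":[0,0,0.02],"twist":0,"hand":0},{"translation":[0,0,0],"twist":0,"hand":0}]'

```text
time: 7.8
tool_pos: [0.5174, -0.014, 0.1397]
tool_rot: [0.0, -0.094, 0.996, -0.0]
contact_force: [-1.2, -1.0, 2.7]
gripper_width: -0.001
grasp_force: 1.9
```

>>> apply_moves --targets '[{"translation":[0,0,0.02],"twist":0,"hand":0},{"translation":[0,0,0],"twist":0,"hand":0}]'

```text
time: 8.0
tool_pos: [0.5175, -0.0139, 0.138]
tool_rot: [0.0, -0.095, 0.996, -0.0]
contact_force: [-1.5, -1.6, 6.8]
gripper_width: 0.001
grasp_force: 3.2
```

>>> apply_moves --targets '[{"translation":[0,0,0.01],"twist":0,"hand":0},{"translation":[0,0,0],"twist":0,"hand":0}]'

```text
time: 8.2
tool_pos: [0.5175, -0.0139, 0.1379]
tool_rot: [0.0, -0.095, 0.996, -0.0]
contact_force: [-4.5, -0.5, 10.6]
gripper_width: -0.001
grasp_force: 5.3
```

The force is climbing while the tool no longer moves, so the button is fully down. I'll lift straight up.

>>> apply_moves --targets '[{"translation":[0,0,-0.1],"twist":0,"hand":0},{"translation":[0,0,-0.3],"twist":0,"hand":0},{"translation":[0,0,-0.4],"twist":0,"hand":0},{"translation":[0.3,0,-0.3],"twist":0,"hand":0},{"translation":[0,0,0],"twist":0,"hand":0},{"translation":[0,0,0],"twist":0,"hand":0}]'

```text
time: 8.8
tool_pos: [0.4876, -0.0194, 0.2468]
tool_rot: [0.001, -0.094, 0.996, -0.0]
contact_force: [-0.2, -0.6, -0.9]
gripper_width: -0.002
grasp_force: 0.0
```

```bash
python3 - <<'E'
from h import *
s=state();print(s['time'],s['tool_pos'],s['contact_force'])
g=grab_frame("scene");uv,n,st=blob(g,'b',(185,150,220,185));print(uv,n)
print(blob(g,'g',(230,150,262,178)),'before 245.2 161.2 65')
cv2.imwrite('pics/d.png',g[...,::-1])
E
```

```text
8.8 [ 0.48764793 -0.01935397  0.24680991] [-0.24819395 -0.6439809  -0.8876433 ]
[201.65822785 167.97468354] 158
(array([245.28787879, 161.33333333]), np.int32(66), array([240, 158,  11,   8])) before 245.2 161.2 65
```

View pics/d.png

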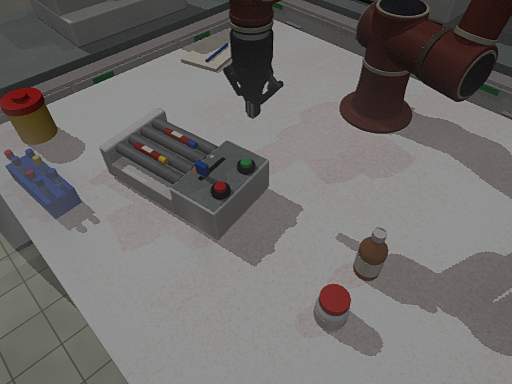

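The lever is at fast (202,168), the green button is up again (245,161), and nothing else has moved. The gripper is clear, so I'll hand in.

```bash
python3 -c "from plant import *;print(job_done())"
```

```text
the job is handed in; nothing more can be done
None
```

I pushed the lever to its fast stop (measured travel 59.8 mm), then pressed the green button fully down and let it come back up. In the last picture nothing else had moved, and I handed the job in at about 9 s; no verdict came back.

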